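# Slide box under the reader bridge

## Robot

A 6-joint arm with a two-finger parallel gripper is mounted at the origin on a cart in front of the work surface, level with it; the furniture and walls round the work are solid. World frame = base frame: x ahead of the robot, y to its left, z up, the work surface at z = 0. Lengths are in m, angles in degrees, forces in N, time in s.
With the tool pointing down it reaches from about 0.275 to 0.825 m from the base axis. Payload 4.9 kg.
Tool frame: the origin (TCP) lies at the centre of the arm's flange, where the gripper is bolted on; the fingertips stand 173 mm ahead of it and the grasp point (between the pads) lies 155 mm ahead of it; z points along the fingers, y is the line along which they close (so a half turn about z gives the same grasp; the last joint's range is limited). The gripper opens to 85 mm and grips with 20 to 120 N. Pads are 22 mm wide; open, the fingers measure 114 mm over their backs; the gripper's body (76 mm by 85 mm) begins 54 mm behind the grasp point. The pads swing forward as they close: fully open they stand 13 mm farther back than shut.
Start: joints at [63.3, 18.69, -11.035, 60.275, 0, 82.311], TCP at [0.179, 0.52, 0.405] pointing down, gripper open.
Joint ranges: [-152.03, 152.03], [-55.5, 102.48], [-74.3, 77.21], [-110.64, 120.58], [-84.22, 78.4], [-180, 180]. Speed limits (degrees/s): [147.25, 147.25, 180, 180, 180, 180].

## Interface

Orientations are given as [roll, pitch, yaw] about the fixed x, y, z axes, in that order (R = Rz(yaw) Ry(pitch) Rx(roll)).
In Python, from bench import * gives the robot as it stands. The module is installed in compiled form; this text tells all that it offers.
- The arm moves only by the tool move_arm, never from a script. Its argument "increments" is one flat list of numbers, 5 for each row, row after row: the shift along the tool's x, y, z in units of 25 mm (1.0 is 25 mm), then the turn about the tool's z in units of 5 degrees (1.0 is 5 degrees), then the finger opening in mm, from 0 to 85.4. A call has exactly 8 rows; each row shifts and turns the commanded pose from where the row before left it, along the tool's axes as they then stand; what a row does not reach is not made up. A row lasts 1/12 s, in which the tool goes at most 41.7 mm and 7.16 degrees, less where a joint would pass 70% of its speed; a pose out of reach is approached as far as the arm can. A call is refused whole if a number of a shift passes 1 or a number of a turn 1, either way. A call with a gripper value outside its range is refused whole. The fingers move at their own pace and stop on an object; the grip force is fixed at half the most. Time passes only in rows, so rows that do not move let the fingers close, or fill a call up. It gives the time, the measured TCP pose, the force, the opening and the grip force at its end, in the units of the state.
- get_obs(): the state, without advancing time (a new reading comes with each control period).
- camera(name): name is "scene" or "side" or "wrist"; returns the picture (384x512x3 uint8, red, green, blue); there is no depth.
- get_calibration(name): a dict with "fx", "fy", "cx", "cy" (pixels), "R" (3x3) and "t" (3): a world point X has camera coordinates R X + t. Camera axes: x right, y down, z forward; pixel columns grow to the right and rows downward; lengths in m; the calibration is good to about 2 mm. A picture is of the moment at which its call begins: read the wrist's pose just before it. get_calibration takes no time and is no camera call; for the wrist camera it gives the pose at the moment of the call.
- hand_in(): hands the job in; it is judged then, once.
Trained networks look in the newest picture that a camera, given by its name, has taken for a name from the list of things; names that differ only in an ending like _2 or _b are one class to them, and where a whole thing is asked for, a point or a joint stands for the part that bears it (a point fixed in the world has none). Each returns a list of dicts, best first, with "score" (0 to 1); they miss things now and then, are a little off and sometimes report something else, mostly with a low value. They report only what shows in the picture. A call takes as long as a camera call.
- boxes_of(target, camera): "bbox" ([left, top, right, bottom] in pixels, round what is visible of it).
- trace(target, camera): "pixels" (384x512 bool, what is visible of it) and "bbox" ([left, top, right, bottom] in pixels, round what is visible of it).
- place_of(target, camera): "point" ([row, column] in pixels: a listed point, or the origin of a listed thing).
The state is a dict: "time": time; "qpos": joint angles; "joint_vel": joint speeds; "joint_efforts": joint torques, N m; "ee_pos": TCP position; "orientation": TCP orientation; "ft_force": force on the tool from outside, world axes, zero at the start; "wrist_torque": the same for the moment, N m; "width": finger opening in m; "finger_force": force on a finger pad.
Only numpy, scipy, OpenCV 4.12 (cv2) and the standard library are available. Lean on these libraries where they do the work, as an engineer would, in place of code of your own. Each camera call takes 0.05 s, during which the arm holds its last target. There are 200 camera calls.

## Task

Push the flat grey slide box along the bench, under the low bar of the white reader bridge, until it is fully home: resting square against the dark stop bar on the far side of the bridge. Only push it with the fingers: it stays flat on the bench, is never pinched between the fingers, lifted or tipped, and meets the stop gently. Do not bump the bridge with the robot, and leave the specimen cup, the small vial and the timer where they stand.

Things in the scene. Friction and masses are not known exactly. Their poses are not given: they have to be found in the camera images.
- slide_box: Loose flat closed grey slide box, lid fixed shut, 0.13 to 0.29 kg. 76 mm along its x (faces at -36 and +40), 96 mm along its y (faces at +-48), 33 mm high. Origin on its underside, z up. It starts 150 to 190 mm short of home on the bridge's open side, up to 22 mm off the lane sideways and turned up to 0.25 rad; its +x end leads towards the bridge.
- reader_bridge: Fixed white bridge on the bench; place and yaw vary. Origin on the bench where the box's origin stands when home; z up; +x is the way the box is pushed through. Bar and its two legs span x -4 to +32 mm. Legs: inner faces at y = +-57.5 mm (9.5 mm free beside the box on each side), outer +-73.5, feet 5 mm high to +-93. At home the box's rear face is at x = -36 mm, 32 mm in front of the bar.
- bridge_bar (a point): Centre of the underside of the bridge's flat bar, 38 mm above the bench: 5 mm headroom over the box. The bar's top is 53 mm above the bench (cover plate and screws to 56 mm). Axes as the bridge's.
- bridge_stop (a point): Middle of the near face of the dark stop bar behind the bridge, at x = +40 mm in the bridge's frame, 7.5 mm above the bench. The stop is 14.5 mm high, and so, within a millimetre, are the side rails that join it to the legs. Axes as the bridge's.
- specimen_cup: Bystander: specimen cup with a yellow screw lid, beyond the bridge, 64 mm wide, 71 mm high; origin on its underside. Leave alone.
- small_vial: Bystander: small brown vial with a red screw cap, near the front edge of the bench beside the bridge, 25 mm wide, 48 mm high; origin on its underside. Leave alone.
- timer: Bystander: flat white lab timer, 60 x 70 x 22 mm; origin on its underside. Leave alone.

How it is judged (in metres and radians):
At the end, for the whole second after the job is handed in: The slide box lies flat and still on the bench under the bar, between the legs, its leading face within 5 mm of the stop bar and square to it within 0.08 rad (x of slide_box in the frame of reader_bridge between -0.005 and 0.004 m and y of slide_box in the frame of reader_bridge between -0.014 and 0.014 m and angle between the x axis of slide_box and the x axis of reader_bridge, either way round below 0.08 rad and height (world z) of slide_box between -0.003 and 0.003 m and angle between slide_box's own z axis and vertical below 0.05 rad and linear speed of slide_box below 0.01 m/s and angular speed of slide_box below 0.05 rad/s); the robot touches nothing.
It fails at once if the slide box is lifted more than 6 mm off the bench or tipped by more than 0.12 rad (height (world z) of slide_box above 0.006 m or angle between slide_box's own z axis and vertical above 0.12 rad).
It fails at once if the slide box is taken between the fingers (the grasp point comes down inside its outline, below its top edge) (x of the grasp point in the frame of slide_box between -0.03 and 0.034 m and y of the grasp point in the frame of slide_box between -0.042 and 0.042 m and z of the grasp point in the frame of slide_box below 0.036 m).
It fails at once if the robot bumps the bridge (more than 4 N) (contact force between any of the arm, the fingers and reader_bridge above 4 N).
It fails at once if the slide box is rammed against the bridge (more than 40 N) (contact force between slide_box and reader_bridge above 40 N).
It fails at once if a bystander is moved by more than 15 mm (distance of any of specimen_cup, small_vial, timer from where it was at the start of the episode above 0.015 m).
It also fails if it takes over 61 s, if anything falls off the work surface, if the arm or the gripper's body presses on something with over 40 N, if the wrist force passes 120 N, or if a joint passes its speed limit or range.

## Working session

There is one attempt and no reset: what is moved stays moved. The work goes in short steps, Python scripts to look and compute and a tool call to move; the robot and the scene stay as the last step left them, time stands still between calls to the robot, and variables do not carry over. Pictures are saved under pics/ and viewed, at most 11 in all, crops included, and the job is handed in when it is done.

Besides the shell and the picture viewer there is one more tool, called after "Call:" by a JSON object that holds its "op" and its "data", one argument or row to a line. move_arm: Moves the arm, as the interface text tells. Its arguments: {"type":"object","properties":{"increments":{"type":"array","items":{"type":"number"}}},"required":["increments"]}

```bash
mkdir -p pics
cat > h.py <<'E'
from bench import *
import numpy as np, cv2
def ray(cam,rc,z):
    c=get_calibration(cam);R=np.array(c["R"]);t=np.array(c["t"])
    d=R.T@np.array([(rc[1]-c["cx"])/c["fx"],(rc[0]-c["cy"])/c["fy"],1]);o=-R.T@t
    return o+d*(z-o[2])/d[2]
def proj(cam,X):
    c=get_calibration(cam);p=np.array(c["R"])@np.array(X)+np.array(c["t"])
    return [c["fx"]*p[0]/p[2]+c["cx"],c["fy"]*p[1]/p[2]+c["cy"]]
E
python3 - <<'E'
from h import *
o=get_obs();print(o["time"],o["ee_pos"],o["orientation"],o["width"])
ims=[]
for c in ["scene","side","wrist"]:
    im=camera(c);cv2.imwrite(f"pics/{c}0.png",im[:,:,::-1]);ims.append(im)
    for n,z in [("slide_box",0),("reader_bridge",0),("bridge_bar",.038),("bridge_stop",.0075),("specimen_cup",0),("small_vial",0),("timer",0)]:
        r=place_of(n,c)
        if r: print(c,n,round(r[0]["score"],2),np.round(r[0]["point"],1),np.round(ray(c,r[0]["point"],z),3))
cv2.imwrite("pics/a.png",np.hstack([cv2.resize(i,(400,300)) for i in ims[:2]])[:,:,::-1])
E
```

```text
0.0 [0.17900715 0.5197463  0.40389186] [-1.79899586e+02 -1.47966244e-02  1.60990986e+02] 0.08509584138908691
scene slide_box 0.63 [213.5 225.4] [0.455 0.239 0.   ]
scene reader_bridge 0.83 [234.4 299.6] [0.521 0.09  0.   ]
scene bridge_bar 0.95 [224.1 302.1] [0.52  0.087 0.038]
scene bridge_stop 0.76 [237.3 316.4] [0.534 0.058 0.007]
scene specimen_cup 0.85 [202.5 369.1] [0.691 0.037 0.   ]
scene small_vial 0.75 [289.6 252.8] [0.362 0.071 0.   ]
scene timer 0.92 [141.8 206.8] [0.579 0.432 0.   ]
side slide_box 0.9 [211.1 290.7] [0.444 0.214 0.   ]
side reader_bridge 0.66 [191.2 256.7] [0.516 0.066 0.   ]
side bridge_bar 0.92 [181.8 255.1] [0.522 0.095 0.038]
side bridge_stop 0.6 [186.7 250.3] [0.533 0.049 0.008]
side specimen_cup 0.63 [190.7 192. ] [0.694 0.035 0.   ]
side small_vial 0.58 [189.1 311.7] [0.365 0.074 0.   ]
side timer 0.79 [259.1 238.7] [0.582 0.436 0.   ]
```

View pics/scene0.png

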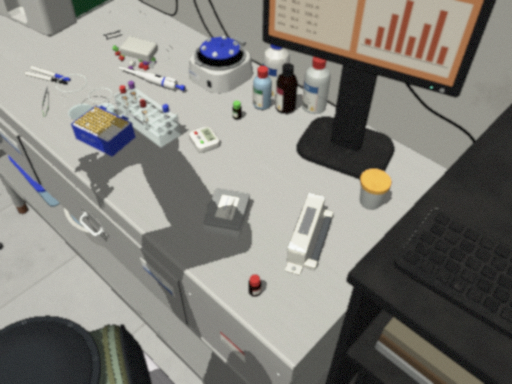

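View pics/side0.png

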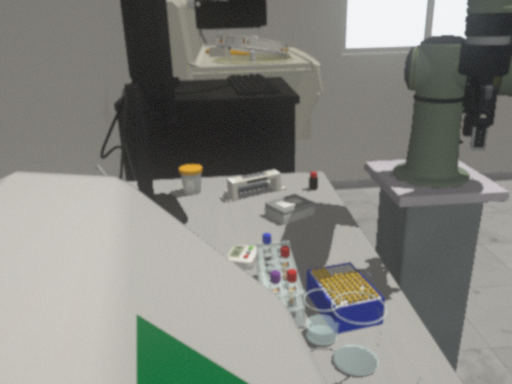

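The scene view shows the box at about (228,210), the bridge at (305,232) with its stop on the right, and the vial at (255,285), cup at (372,188) and timer at (205,138). The side view agrees. I'll move over the box for a wrist view.

Call:
{"op": "move_arm", "data": {
  "increments": [-0.98,-0.41,0,0,60,-0.98,-0.41,0,0,60,-0.98,-0.41,0,0,60,-0.98,-0.41,0,0,60,-0.98,-0.41,0,0,60,-0.98,-0.41,0,0,60,-0.98,-0.41,0,0,60,-0.98,-0.41,0,0,60]
}}

```text
time: 1.87
ee_pos: [0.3386, 0.3777, 0.4048]
orientation: [180.0, 0.0, 161.0]
ft_force: [0.3, -0.1, 0.8]
width: 0.06
finger_force: 0.0
```

Call:
{"op": "move_arm", "data": {
  "increments": [-0.98,-0.41,0,0,60,-0.98,-0.41,0,0,60,-0.98,-0.41,0,0,60,-0.98,-0.41,0,0,60,-0.98,-0.41,0,0,60,0,0,0,1,60,0,0,0,1,60,0,0,0,1,60]
}}

```text
time: 2.53
ee_pos: [0.4374, 0.2897, 0.4046]
orientation: [-180.0, -0.0, 145.7]
ft_force: [-0.0, -0.6, 0.4]
width: 0.06
finger_force: 0.0
```

Call:
{"op": "move_arm", "data": {
  "increments": [0,0,0,1,60,0,0,0,1,60,0,0,0,1,60,0,0,0,1,60,0,0,0,1,60,0,0,0,1,60,0,0,0,1,60,0,0,0,0,60]
}}

```text
time: 3.2
ee_pos: [0.4369, 0.2903, 0.4047]
orientation: [180.0, 0.0, 110.9]
ft_force: [-1.2, -0.7, -0.5]
width: 0.0602
finger_force: 0.0
```

Run:
```python
from h import *
o=get_obs();print(o["time"],o["ee_pos"],o["orientation"],o["width"])
c="wrist";im=camera(c);cv2.imwrite("pics/w1.png",im[:,:,::-1])
k=get_calibration(c);print(-np.array(k["R"]).T@np.array(k["t"]),np.array(k["R"])[2])
for n,z in [("slide_box",0),("reader_bridge",0),("bridge_bar",.038),("bridge_stop",.0075)]:
    r=place_of(n,c)
    if r: print(c,n,round(r[0]["score"],2),np.round(r[0]["point"],1),np.round(ray(c,r[0]["point"],z),3))
```

```text
3.2 [0.43688644 0.29028953 0.40468204] [1.79999324e+02 2.00752551e-05 1.10909198e+02] 0.0601794791249175
[0.408045   0.36651649 0.3736577 ] [ 0.11497734 -0.29558498 -0.94837215]
wrist slide_box 0.86 [203.6 247.8] [0.454 0.231 0.   ]
wrist bridge_bar 0.69 [319.9 254. ] [0.522 0.08  0.038]
```

View pics/w1.png

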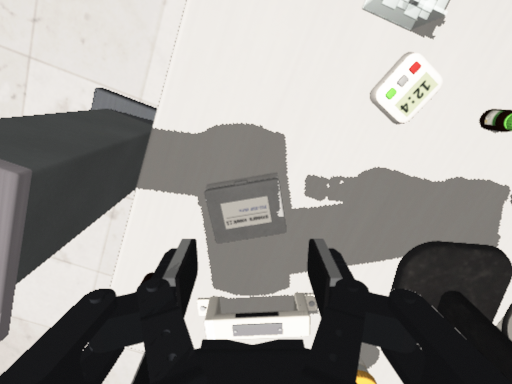

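Wrist view: the box is centred near (246,210), slightly rotated. The bridge bar is at about (257,318), with its feet at (203,308) and (313,303). I'll crop in on the edges.

Run:
```python
from h import *
im=cv2.imread("pics/w1.png")[165:345,190:330]
cv2.imwrite("pics/w1c.png",cv2.resize(im,None,fx=3.3,fy=3.3,interpolation=cv2.INTER_CUBIC))
```

```text
(no output)
```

View pics/w1c.png

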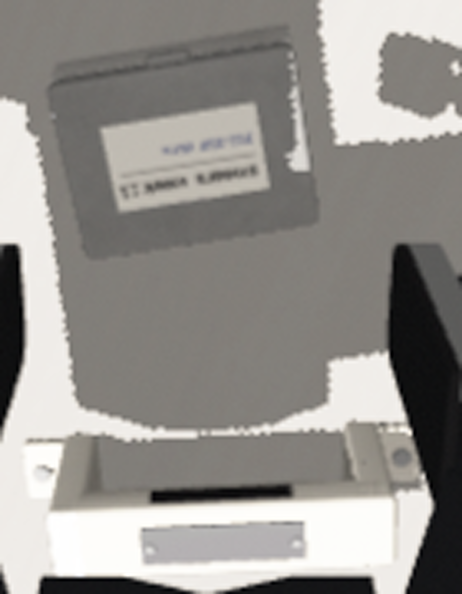

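Run:
```python
from h import *
P=lambda x,y,z: ray("wrist",(165+y/3.3,190+x/3.3),z)[:2]
RL,RR,FL,FR=[P(x,y,.033) for x,y in[(50,85),(293,43),(90,258),(317,220)]]
print("box corners",np.round([RL,RR,FL,FR],3), np.linalg.norm(RL-RR),np.linalg.norm(RL-FL),np.linalg.norm(RR-FR))
d=lambda v:np.degrees(np.arctan2(v[1],v[0]))
print("push-dir from box: along",d(FL-RL),d(FR-RR),"across-90",d(RR-RL)-90,d(FR-FL)-90,"ctr",np.mean([RL,RR,FL,FR],0))
for n,a,b,z in [("baredge",(50,513),(392,488),.053),("screws",(152,547),(295,539),.056),("far",(50,577),(392,565),.053),("feet",(43,472),(402,457),.005)]:
    A,B=P(*a,z),P(*b,z);print(n,A,B,np.linalg.norm(A-B),d(B-A)-90,"mid",(A+B)/2)
```

```text
box corners [[0.395 0.24 ]
 [0.474 0.288]
 [0.432 0.176]
 [0.511 0.224]] 0.0925883915866879 0.07420148269195813 0.07369476014528788
push-dir from box: along -59.44683845330803 -59.884886874011386 across-90 -58.754154279946135 -58.43312945407449 ctr [0.45283628 0.23193366]
baredge [0.45389786 0.06799225] [0.58191164 0.13080213] 0.1425924575711704 -63.865153834304536 mid [0.51790475 0.09939719]
screws [0.49891638 0.06926091] [0.55331664 0.09462175] 0.06002133425970468 -65.00555897319123 mid [0.52611651 0.08194133]
far [0.46447508 0.03558945] [0.59874123 0.09403791] 0.14643640560031904 -66.47564687212463 mid [0.53160816 0.06481368]
feet [0.45021344 0.04496601] [0.60486695 0.11346928] 0.16914610316592352 -66.10920865698554 mid [0.5275402  0.07921765]
```

Call:
{"op": "move_arm", "data": {
  "increments": [0,0,0,-0.76,60,0.6,-0.13,0,0,60,0.55,-0.14,0,0,60,0,0,1,0,60,0,0,1,0,60,0,0,1,0,60,0,0,1,0,60,0,0,1,0,60]
}}

```text
time: 4.12
ee_pos: [0.4186, 0.3136, 0.2788]
orientation: [180.0, -0.0, 114.9]
ft_force: [0.7, -0.4, -0.4]
width: 0.0601
finger_force: 0.0
```

Call:
{"op": "move_arm", "data": {
  "increments": [0,0,1,0,60,0,0,1,0,60,0,0,0.8,0,60,0,0,0.5,0,60,0,0,0.4,0,60,0,0,0.2,0,60,0,0,0,0,60,0,0,0,0,60]
}}

```text
time: 4.78
ee_pos: [0.419, 0.3137, 0.1826]
orientation: [180.0, -0.0, 114.8]
ft_force: [1.1, -0.7, 0.5]
width: 0.06
finger_force: 0.0
```

```bash
cat > look.py <<'E'
from h import *
import sys
tag=sys.argv[1]
H=np.array([.519,.0957]);u=np.array([.418,-.908]);n=np.array([.908,.418])
o=get_obs();d=o["ee_pos"][:2]-H;print(o["time"],"lane",d@u,d@n,o["ee_pos"],o["orientation"],o["ft_force"])
for c in ["wrist","scene"]:
    im=camera(c);cv2.imwrite(f"pics/{c}_{tag}.png",im[:,:,::-1])
    for t,z in [("slide_box",0),("bridge_bar",.038),("bridge_stop",.0075)]:
        r=place_of(t,c)
        if r:
            X=ray(c,r[0]["point"],z)[:2]-H;print(c,t,round(r[0]["score"],2),np.round(r[0]["point"],1),"lane",np.round([X@u,X@n],3))
a=cv2.imread(f"pics/wrist_{tag}.png");b=cv2.imread(f"pics/scene_{tag}.png")[160:300,180:367]
cv2.imwrite(f"pics/m_{tag}.png",np.hstack([cv2.resize(a,(400,300)),cv2.resize(b,(400,300),interpolation=cv2.INTER_CUBIC)]))
E
python3 look.py 2
```

```text
4.7833 lane -0.23977143266719375 0.00032669695093618956 [0.41899097 0.31372606 0.18257271] [ 1.79967788e+02 -6.90527453e-04  1.14803809e+02] [ 1.10483343 -0.688937    0.52754403]
wrist slide_box 0.58 [353.9 243.4] lane [-0.153 -0.004]
scene slide_box 0.81 [214.6 224.4] lane [-0.158 -0.002]
scene bridge_bar 0.87 [226.6 303.5] lane [ 0.013 -0.008]
scene bridge_stop 0.56 [237.8 317.3] lane [ 0.043 -0.003]
```

View pics/m_2.png

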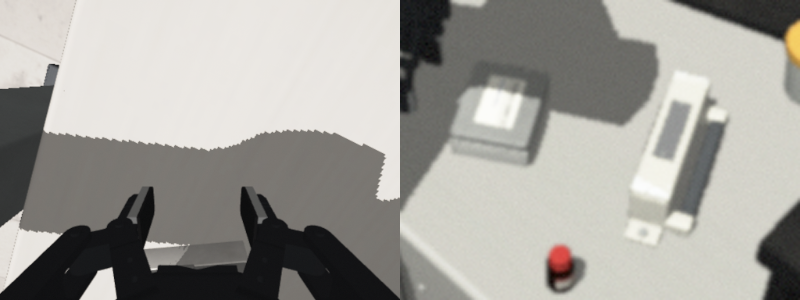

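Call:
{"op": "move_arm", "data": {
  "increments": [0,0,0.25,0,60,-0.4,0,0,0,60,-0.3,0,0,0,60,-0.2,0,0,0,60,-0.2,0,0,0,60,-0.2,0,0,0,60,-0.3,0,0,0,60,-0.3,0,0,0,60]
}}

```text
time: 5.85
ee_pos: [0.439, 0.2699, 0.176]
orientation: [180.0, -0.0, 114.8]
ft_force: [0.1, 0.0, 0.1]
width: 0.0599
finger_force: 0.4
```

Call:
{"op": "move_arm", "data": {
  "increments": [-0.3,0,0,0,60,-0.3,0,0,0,60,-0.3,0,0,0,60,-0.3,0,0,0,60,-0.3,0,0,0,60,-0.3,0,0,0,60,-0.2,0,0,0,60,-0.1,0,0,0,60]
}}

```text
time: 6.52
ee_pos: [0.461, 0.222, 0.1759]
orientation: [180.0, 0.0, 114.7]
ft_force: [-0.6, 0.9, 0.0]
width: 0.06
finger_force: 0.6
```

```bash
python3 look.py 3
```

```text
6.5167 lane -0.13895797180935837 0.00013403704193061191 [0.46099017 0.22203245 0.17593999] [1.79999766e+02 2.06583108e-03 1.14741823e+02] [-0.62209897  0.87643472  0.03078676]
wrist slide_box 0.7 [315.1 237.1] lane [-0.091 -0.009]
scene slide_box 0.92 [225.4 255.2] lane [-0.087 -0.008]
scene bridge_bar 0.78 [223.5 302.7] lane [ 0.009 -0.001]
scene bridge_stop 0.76 [238.6 317.7] lane [ 0.044 -0.004]
```

View pics/m_3.png

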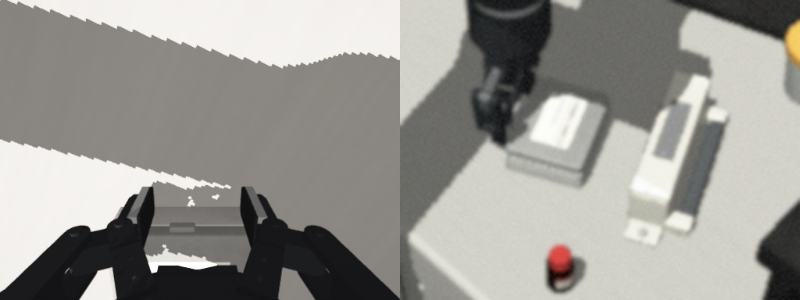

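The box now sits square on both fingers, about 88 mm short of home. The networks suggest it is a few mm to the right, so I'll take one enlarged look to compare its side with the legs.

Run:
```python
from h import *
im=cv2.imread("pics/scene_3.png")[185:285,220:350]
cv2.imwrite("pics/s3c.png",cv2.resize(im,None,fx=6,fy=6,interpolation=cv2.INTER_CUBIC))
H=np.array([.519,.0957]);u=np.array([.418,-.908]);n=np.array([.908,.418])
# predicted pixels in crop, for box lateral 0 and bridge model
def q(x,y,z): p=proj("scene",[*(H+x*u+y*n),z]);return np.round([(p[0]-220)*6,(p[1]-185)*6])
print("box top",[q(-.088+a,b,.033) for a in(-.036,.04) for b in(-.048,.048)])
print("bar top",[q(a,b,.053) for a in(-.004,.032) for b in(-.0735,.0735)])
print("px per 5mm lateral",q(-.05,.05,.033)-q(-.05,0,.033))
```

```text
box top [array([ 69., 243.]), array([165.,  39.]), array([287., 303.]), array([372.,  92.])]
bar top [array([398., 364.]), array([519.,  33.]), array([509., 395.]), array([621.,  59.])]
px per 5mm lateral [  43. -106.]
```

View pics/s3c.png

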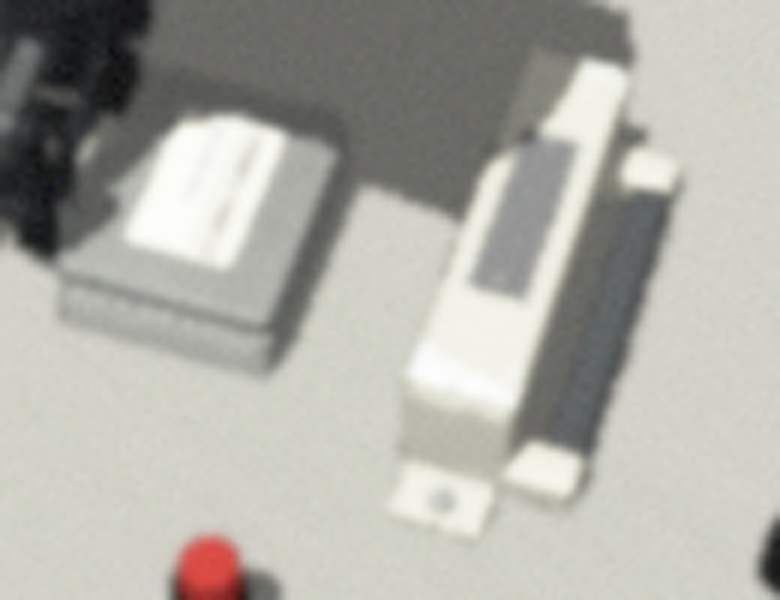

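Checked against the projected model, the box is square but sits about 8 mm towards the robot (−y of the lane), and only 9.5 mm is free. I'll nudge it 8 mm sideways with closed fingers.

Call:
{"op": "move_arm", "data": {
  "increments": [0.6,0,0,0,60,0,0,-1,0,30,0,-0.5,0,0,0,0,-0.8,0,0,0,0,-0.8,0,0,0,0,-0.9,0,0,0,0,-1,0,0,0,0,0,0,0,0]
}}

```text
time: 7.58
ee_pos: [0.3582, 0.1929, 0.2001]
orientation: [-179.6, -0.0, 114.8]
ft_force: [-1.0, -0.7, -0.3]
width: 0.0003
finger_force: 0.0
```

Call:
{"op": "move_arm", "data": {
  "increments": [-0.5,0,0,0,0,-0.7,0,0,0,0,-0.8,0,0,0,0,-0.7,0,0,0,0,0,0,0.4,0,0,0,0,0.24,0,0,0,0,0,0,0,0,0,0,0,0]
}}

```text
time: 8.25
ee_pos: [0.3914, 0.1334, 0.1846]
orientation: [-179.9, -0.0, 114.8]
ft_force: [-0.2, 0.1, -1.0]
width: 0.0003
finger_force: 0.0
```

```bash
python3 look.py 4
```

```text
8.25 lane -0.08762481838350873 -0.10010939039204539 [0.39136986 0.13344826 0.18458511] [-1.79916469e+02 -2.83031397e-02  1.14828584e+02] [-0.24387697  0.07613678 -1.03559971]
wrist slide_box 0.98 [234. 407.] lane [-0.091 -0.008]
scene slide_box 0.74 [225.3 251.5] lane [-0.095 -0.01 ]
scene bridge_bar 0.9 [225.1 303.2] lane [ 0.011 -0.004]
scene bridge_stop 0.62 [234.  317.4] lane [0.041 0.007]
```

View pics/m_4.png

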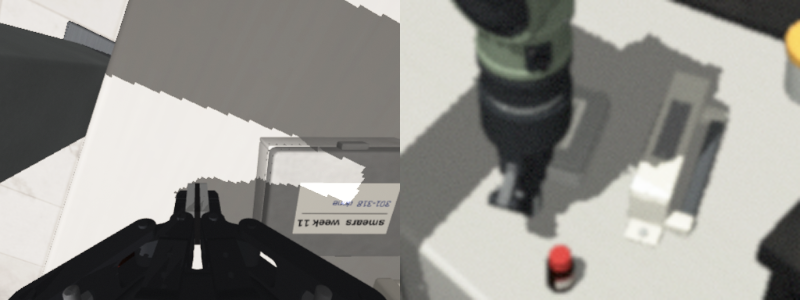

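Run:
```python
from h import *
H=np.array([.519,.0957]);u=np.array([.418,-.908]);n=np.array([.908,.418])
for x,y,z in [(272,150,.033),(260,138,0),(268,215,.033)]:
    X=ray("wrist",(y*1.28,x*1.28),z)[:2]-H;print(X@u,X@n)
```

```text
-0.12789008825189116 -0.056533730550304244
-0.12571894763196348 -0.05435044410212296
-0.08484024352098447 -0.05444613402604905
```

Call:
{"op": "move_arm", "data": {
  "increments": [0,0.3,0,0,0,0,0.3,0,0,0,0,0.2,0,0,0,0,0.2,0,0,0,0,0.2,0,0,0,0,0.15,0,0,0,0,0.15,0,0,0,0,0,0,0,0]
}}

```text
time: 9.32
ee_pos: [0.4266, 0.1492, 0.1849]
orientation: [180.0, 0.0, 114.8]
ft_force: [0.1, 0.4, 0.1]
width: 0.0002
finger_force: 0.0
```

```bash
python3 look.py 5; python3 -c "
import cv2
im=cv2.imread('pics/wrist_5.png')[150:384,200:512];cv2.imwrite('pics/w5c.png',cv2.resize(im,None,fx=2.5,fy=2.5))"
```

```text
9.3167 lane -0.08716611804104843 -0.06155963990840673 [0.42659338 0.14915831 0.18491551] [1.79967136e+02 4.75694402e-03 1.14797698e+02] [0.09705384 0.37878542 0.07170558]
wrist slide_box 0.7 [228.4 355.3] lane [-0.094 -0.001]
scene slide_box 0.77 [220.8 251.6] lane [-0.099  0.001]
scene bridge_bar 0.78 [226.  304.9] lane [ 0.015 -0.005]
scene bridge_stop 0.73 [239.1 315.7] lane [ 0.04  -0.007]
```

View pics/w5c.png

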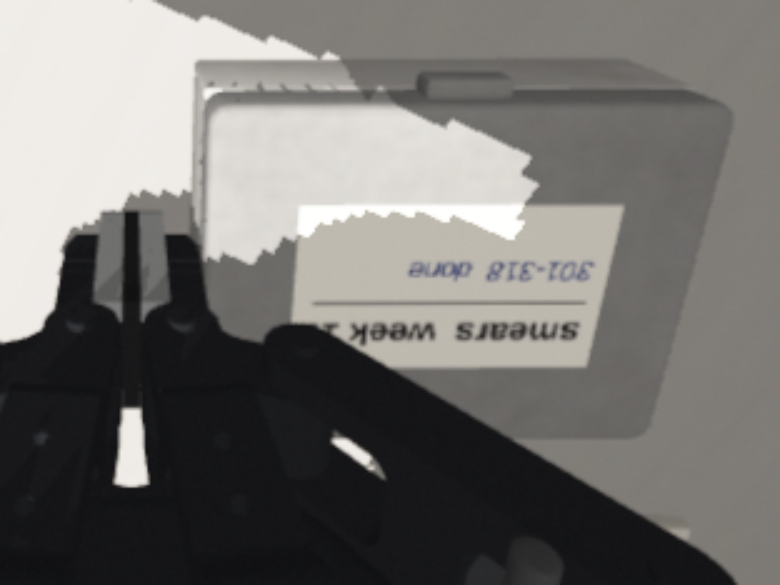

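The box is square to the tool and its right side now lies where it should, with lateral error near 0. I'll go back behind it, open to 60 and push home.

Call:
{"op": "move_arm", "data": {
  "increments": [0,-0.5,0,0,0,0,-0.65,0,0,0,0,0,-1,0,0,0.9,0,0,0,0,1,0,0,0,0,1,0,0,0,0,0,0.9,0,0,60,0,0.9,0,0,60]
}}

```text
time: 10.38
ee_pos: [0.4089, 0.2225, 0.21]
orientation: [-179.9, -0.0, 114.9]
ft_force: [1.1, -0.0, 0.2]
width: 0.0231
finger_force: 0.0
```

Call:
{"op": "move_arm", "data": {
  "increments": [0,0.9,0,0,60,0,0.9,0,0,60,0,0,0.6,0,60,0,0,0.5,0,60,0,0,0.26,0,60,-0.2,0,0,0,60,-0.2,0,0,0,60,-0.2,0,0,0,60]
}}

```text
time: 11.05
ee_pos: [0.4577, 0.2263, 0.1764]
orientation: [180.0, 0.0, 114.8]
ft_force: [0.3, 0.4, 0.2]
width: 0.0604
finger_force: 0.0
```

```bash
python3 look.py 6
```

```text
11.05 lane -0.14422417223592657 -0.0011024127997369822 [0.4576635  0.22630079 0.1764157 ] [1.79974919e+02 1.28149359e-02 1.14787780e+02] [0.32587192 0.38882514 0.2445057 ]
wrist slide_box 0.88 [320.9 253.3] lane [-0.091  0.001]
scene slide_box 0.87 [217.7 254.6] lane [-0.095  0.011]
scene bridge_bar 0.97 [224.1 303. ] lane [ 0.01  -0.002]
scene bridge_stop 0.8 [238.5 317. ] lane [ 0.043 -0.005]
```

Call:
{"op": "move_arm", "data": {
  "increments": [-0.2,0,0,0,60,-0.2,0,0,0,60,-0.2,0,0,0,60,-0.2,0,0,0,60,-0.2,0,0,0,60,-0.2,0,0,0,60,-0.2,0,0,0,60,-0.2,0,0,0,60]
}}

```text
time: 12.12
ee_pos: [0.4744, 0.1899, 0.1759]
orientation: [180.0, -0.0, 114.8]
ft_force: [-1.1, 1.8, 0.8]
width: 0.0602
finger_force: 0.6
```

Call:
{"op": "move_arm", "data": {
  "increments": [-0.2,0,0,0,60,-0.2,0,0,0,60,-0.2,0,0,0,60,-0.2,0,0,0,60,-0.15,0,0,0,60,-0.15,0,0,0,60,-0.1,0,0,0,60,0,0,0,0,60]
}}

```text
time: 12.78
ee_pos: [0.487, 0.1627, 0.1759]
orientation: [-180.0, 0.0, 114.8]
ft_force: [0.0, 0.8, -0.6]
width: 0.06
finger_force: 0.0
```

```bash
python3 look.py 7
```

```text
12.7833 lane -0.07422202589173268 -0.0010391318856725902 [0.48700568 0.16271366 0.1759016 ] [-1.79996809e+02  3.86828448e-02  1.14750845e+02] [ 0.04864004  0.75799799 -0.62897011]
wrist slide_box 0.9 [311.9 254.7] lane [-0.029  0.001]
scene slide_box 0.61 [230.2 284.1] lane [-0.027 -0.   ]
scene bridge_bar 0.67 [227.2 301.5] lane [ 0.01  -0.011]
scene bridge_stop 0.9 [237.8 316.8] lane [ 0.042 -0.003]
```

View pics/m_7.png

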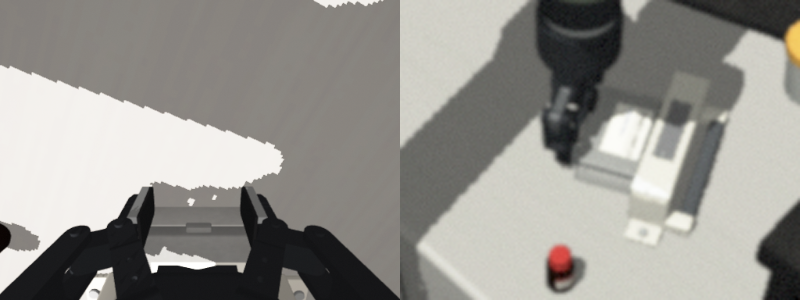

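It is passing under the bar, square and centred, about 25 mm short. I'll slow down and finish gently while watching the force.

Call:
{"op": "move_arm", "data": {
  "increments": [-0.1,0,0,0,60,-0.1,0,0,0,60,-0.1,0,0,0,60,-0.1,0,0,0,60,-0.1,0,0,0,60,-0.08,0,0,0,60,-0.06,0,0,0,60,0,0,0,0,60]
}}

```text
time: 13.85
ee_pos: [0.4937, 0.1483, 0.1759]
orientation: [180.0, 0.0, 114.8]
ft_force: [-0.1, -0.8, -0.1]
width: 0.06
finger_force: 0.0
```

Call:
{"op": "move_arm", "data": {
  "increments": [-0.02,0,0,0,60,-0.02,0,0,0,60,-0.02,0,0,0,60,-0.02,0,0,0,60,-0.02,0,0,0,60,-0.02,0,0,0,60,-0.02,0,0,0,60,-0.02,0,0,0,60]
}}

```text
time: 14.52
ee_pos: [0.4952, 0.1451, 0.176]
orientation: [180.0, -0.0, 114.8]
ft_force: [-0.8, 0.8, 0.2]
width: 0.0599
finger_force: 0.6
```

```bash
python3 look.py 8
```

```text
14.5167 lane -0.05481730890267405 -0.0009867899116716525 [0.49517101 0.14510175 0.1759778 ] [ 1.79992348e+02 -3.28764508e-03  1.14795808e+02] [-0.83929368  0.83752619  0.23228476]
wrist slide_box 0.88 [313.  253.3] lane [-0.008  0.   ]
scene slide_box 0.75 [230.2 291.2] lane [-0.013  0.004]
scene bridge_bar 0.78 [225.8 304.8] lane [ 0.015 -0.005]
scene bridge_stop 0.68 [238.8 314.4] lane [ 0.038 -0.007]
```

Call:
{"op": "move_arm", "data": {
  "increments": [-0.02,0,0,0,60,-0.02,0,0,0,60,-0.02,0,0,0,60,-0.02,0,0,0,60,-0.02,0,0,0,60,-0.02,0,0,0,60,-0.02,0,0,0,60,-0.02,0,0,0,60]
}}

```text
time: 15.58
ee_pos: [0.4968, 0.1414, 0.1759]
orientation: [-180.0, -0.0, 114.8]
ft_force: [0.1, 1.2, 0.2]
width: 0.06
finger_force: 0.5
```

Call:
{"op": "move_arm", "data": {
  "increments": [-0.02,0,0,0,60,-0.02,0,0,0,60,-0.02,0,0,0,60,-0.02,0,0,0,60,-0.02,0,0,0,60,-0.02,0,0,0,60,-0.02,0,0,0,60,-0.02,0,0,0,60]
}}

```text
time: 16.25
ee_pos: [0.4985, 0.1378, 0.1759]
orientation: [-180.0, -0.0, 114.8]
ft_force: [-0.3, 1.1, 1.0]
width: 0.0601
finger_force: 0.5
```

Call:
{"op": "move_arm", "data": {
  "increments": [-0.02,0,0,0,60,-0.02,0,0,0,60,-0.02,0,0,0,60,-0.02,0,0,0,60,-0.02,0,0,0,60,0,0,0,0,60,0,0,0,0,60,0,0,0,0,60]
}}

```text
time: 16.92
ee_pos: [0.4996, 0.1355, 0.1759]
orientation: [-180.0, 0.0, 114.8]
ft_force: [-0.2, 0.8, 0.4]
width: 0.0601
finger_force: 0.1
```

```bash
python3 look.py 9
```

```text
16.9167 lane -0.04422864717831113 -0.0010254623039430792 [0.49956552 0.13546326 0.17591833] [-1.79995280e+02  1.92929707e-02  1.14784762e+02] [-0.21060849  0.81738291  0.44065809]
wrist slide_box 0.86 [314.2 254. ] lane [0.003 0.001]
scene bridge_bar 0.59 [288.4 249.8] lane [-0.041 -0.174]
scene bridge_stop 0.94 [239.5 315.5] lane [ 0.04  -0.008]
```

Call:
{"op": "move_arm", "data": {
  "increments": [-0.02,0,0,0,60,-0.02,0,0,0,60,-0.02,0,0,0,60,-0.02,0,0,0,60,-0.02,0,0,0,60,0,0,0,0,60,0,0,0,0,60,0,0,0,0,60]
}}

```text
time: 17.98
ee_pos: [0.5001, 0.1343, 0.176]
orientation: [180.0, -0.2, 114.8]
ft_force: [-2.1, 7.0, 2.3]
width: 0.0601
finger_force: 3.4
```

The force rose to 7 N directly against the push, so the box has seated on the stop. I'll back off and check.

Call:
{"op": "move_arm", "data": {
  "increments": [0.05,0,0,0,60,0.1,0,0,0,60,0.3,0,0,0,60,0.6,0,0,0,60,0.8,0,0,0,60,0,0,-0.8,0,60,0,0,-1,0,60,0,0,-1,0,60]
}}

```text
time: 18.65
ee_pos: [0.4803, 0.1757, 0.2461]
orientation: [-179.9, 0.0, 114.8]
ft_force: [0.9, 0.5, 0.1]
width: 0.0599
finger_force: 0.0
```

Call:
{"op": "move_arm", "data": {
  "increments": [0.8,0,-1,0,60,0.8,0,-1,0,60,0.8,0,-1,0,60,0.8,0,0,0,60,0,0,0,0,60,0,0,0,0,60,0,0,0,0,60,0,0,0,0,60]
}}

```text
time: 19.32
ee_pos: [0.4476, 0.2473, 0.3202]
orientation: [-179.9, 0.0, 114.7]
ft_force: [-0.1, 0.9, 0.0]
width: 0.0598
finger_force: 0.0
```

```bash
python3 look.py 10
python3 - <<'E'
import cv2,numpy as np
a=cv2.imread("pics/wrist_10.png")[150:384,140:400];b=cv2.imread("pics/scene_10.png")[180:280,250:350]
cv2.imwrite("pics/f.png",np.hstack([cv2.resize(a,(400,360)),cv2.resize(b,(360,360),interpolation=cv2.INTER_CUBIC)]))
E
```

```text
19.3167 lane -0.16745584952081408 -0.0014665496359854999 [0.44761386 0.24725996 0.32019681] [-1.79917571e+02  2.45948497e-02  1.14740497e+02] [-0.09917438  0.92412964  0.04914033]
wrist slide_box 0.97 [309.6 253.5] lane [0.001 0.001]
wrist bridge_bar 0.66 [344.1 249.9] lane [ 0.015 -0.003]
scene slide_box 0.68 [234.5 296.3] lane [-0.001 -0.003]
scene bridge_bar 0.64 [227.  304.5] lane [ 0.015 -0.008]
scene bridge_stop 0.66 [239.1 318.1] lane [ 0.045 -0.005]
```

View pics/f.png

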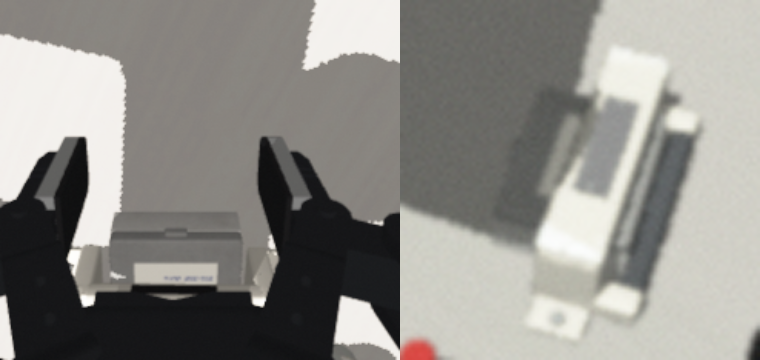

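The box is under the bar and centred between the legs. Its leading face is parallel to the dark stop and against it, and the arm is clear.

```bash
python3 -c "
from bench import *
print(hand_in())"
```

```text
the job is handed in; nothing more can be done
None
```

The slide box was pushed home under the bridge, square against the stop at about 7 N, and the job is handed in with the arm clear; the hand-in returned no verdict.

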